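Move a solenoid carriage to the flagged notch

TASK

Lift the stainless release bar on the solenoid carriage and keep it held up while you slide the carriage along its track to the notch marked by the yellow flag; do not let the bar down before the carriage is there. Feel for the notch and let the bar go so that it drops fully in, then give the carriage a light, brief push along the track (about 10 N) to check that it is locked, and leave it. Press and push the bar only gently against the toothed rack, always well under 25 N, and do not disturb the loose things around.

Things in the scene. Friction and masses are not known exactly. Their poses are not given: they have to be found in the camera images.
- frame: olive cast latch frame fixed to the table, base 190 x 460 x 12 high; origin at table height on the track's centre line, half-way between the end blocks. Its y axis runs along the track, x across it, z up. End blocks at y = +-150 are 80 high; a red toggle clamp at y = +205 is 80 high. All sizes in mm.
- rack_line (a point): point of the frame (not of the rack) over the middle of the steel rack's range: frame x = +50, y = 0, at tooth-top height, 45 above the table. The rack runs along y with three square notches 14.5 wide, 45 apart, open above, between solid teeth 25 to 31 long. The rack is not set exactly to the flags: all notches are shifted together along y by an unknown amount, up to 14 either way from their flags.
- parking (a point): middle of the parking place, frame x = 0, y = -80, 35 above the table: the carriage starts here, its origin at frame y = -100 to -68, with the bar down. There is no rack beside it; the rack's first tooth stops the pawl unless the bar is lifted. The wanted notch always lies towards +y from here.
- carriage: carriage sliding along the frame's y, friction about 2.5 N, 0.35 to 0.7 kg (a push reaches the locked pawl less this friction): aluminium block 60 x 60 x 40 high, black solenoid housing (45 x 50 x 50) on its robot side. Origin in the middle of the block's underside, 35 above the table, on the track's centre line; axes as the frame's. Its end stop is at frame y = +100. It is at a notch when its origin has the notch's y.
- pawl (a point): foot of the brass pawl, 12 x 12, that hangs from the far end of the release bar at the carriage's y, 50 across to +x; this point is the centre of its lower end, 35 above the table with the bar down (10 below the tooth tops).
- bar_grip (a point): grasp point of the stainless release bar, centre of its cross-section above the carriage's centre. The bar is level, along the frame's x (from 36 on the robot's side to 56 beyond this point), 14 wide along y, 14 high. With the bar down this point is 115 above the table, 40 above the block's top. Pinch it across y from above.
- release_bar (a joint): lift of the bar over the carriage, m: 0 fully down (its start), 0.018 upper stop. It goes straight up; spring and weight press it down with 5 N when down, 8 N when up. It reads 0.010 resting on a tooth top (more is clear of the rack) and 0 in a notch or parked. Let loose on a tooth, it drops by itself when the pawl comes over a notch.
- flag: yellow flag marking the wanted notch: upright marker 16 x 16 x 40 high on the far edge of the frame's base, at frame x = +90 and y = -10, +35 or +80; origin under its centre, 12 above the table; axes as the frame's. The wanted notch is the one whose middle is nearest to it along the track (up to 14 off). Two like grey flags stand at the other notches.
- spacer_a: loose orange nylon spacer, 32 across, 25 high, standing on the table on the robot's side of the frame; origin under its centre; bystander
- spacer_b: second loose orange spacer, same size, same side; bystander
- coupler_arm: loose flat steel coupler arm with round ends, 186 x 36 x 10; origin under its centre; bystander
- solenoid: loose spare black solenoid housing, 60 x 50 x 50 with a steel plunger; origin under its centre; bystander
- screwdriver: loose screwdriver with a red handle; bystander
- strike_plate: loose flat steel strike plate, 50 x 130 x 4; bystander

How it is judged:
By the outcome, as a careful person would: the job done as asked, in the order asked, and still so for the second after the job is handed in, with the robot touching nothing.
It also fails if it takes over 38 s, if anything falls off the work surface, if the arm or the gripper's body presses on something with over 40 N, if the wrist force passes 120 N, or if a joint passes its speed limit or range.

ROBOT

A 6-joint arm with a two-finger parallel gripper is mounted at the origin on the work surface. World frame = base frame: x ahead of the robot, y to its left, z up, the work surface at z = 0. Lengths are in m, angles in rad, forces in N, time in s.
With the tool pointing down it reaches from about 0.35 to 0.85 m from the base axis. Payload 8.1 kg.
Tool frame: the origin (TCP) lies midway between the tips of the shut fingers; the grasp point (between the pads) lies 19 mm behind it; z points along the fingers, y is the direction in which the jaws open and shut (so a half turn about z gives the same grasp; the last joint's range is limited). The gripper opens to 93 mm and grips with 3 to 60 N. Pads are 15 mm wide; open, the fingers measure 128 mm over their backs; the gripper's body (75 mm by 188 mm) begins 65 mm behind the grasp point.
Start: joints at [1.143, 0.13, 1.488, -0, 1.523, -0.085], TCP at [0.202, 0.565, 0.219] pointing down, gripper open.
Joint ranges: [-2.96, 2.96], [-0.89, 2.26], [0.02, 2.5], [-1.34, 4.48], [0, 2.73], [-2.66, 2.66]. Speed limits (rad/s): [2.39, 2.39, 2.79, 3.14, 3.14, 3.14].

INTERFACE

Orientations are given as a rotation vector (axis times angle).
In Python, from plant import robot gives the robot as it stands. The module is installed in compiled form; this text tells all that it offers.
- The arm moves only by the shell command python3 -m pendant 'ROWS' [FORCE]. ROWS is JSON, a list of rows, each an object with "translation": the shift along the tool's x, y, z in mm, a list of three; "twist": the turn, a rotation vector about the tool's x, y, z in rad, a list of three; "grip": the opening, from -1 (shut) to 1 (fully open). A call has exactly 10 rows; each row shifts and turns the pose as measured when the row begins, along the tool's axes as they then stand; what a row does not reach is not made up. A row lasts 1/10 s, in which the tool goes at most 50 mm and 8.59 degrees, less where a joint would pass 70% of its speed; a pose out of reach is approached as far as the arm can. A call is refused whole if a number of a shift passes 50 or a number of a turn 0.15, either way. A call with a gripper value outside its range is refused whole. The fingers move at their own pace and stop on an object; FORCE is the grip in N (left out, the last holds). Time passes only in rows, so rows that do not move let the fingers close, or fill a call up. It gives the time, the measured TCP pose, the force and the opening at its end, in the units of the state.
- robot.read_state(): the state, without advancing time (a new reading comes with each control period).
- robot.read_camera(name): name is "side" or "top"; returns (picture, depth): 400x640x3 uint8, red, green, blue; 400x640 float32, m along the optical axis (not along the pixel's ray), 0 where there is no reading.
- robot.camera_info(name): a dict with "vertical_fov" (degrees; the focal length in pixels is half the picture's height over the tangent of half this angle, whatever the lens; pixels are square), "cx", "cy" (the principal point, pixels), "cam_to_world" (4x4, takes a point from camera to world coordinates). Camera axes: x right, y up, looking along -z (the intrinsics and any distortion apply to the point x, -y, -z); pixel columns grow to the right and rows downward; lengths in m; the calibration is good to about 2 mm. A picture is of the moment at which its call begins. camera_info takes no time and is no camera call.
- robot.close_job(): hands the job in, once; it reports no verdict.
The state is a dict: "t": time; "q": joint angles; "dq": joint speeds; "joint_torque": joint torques, N m; "tool_pos": TCP position; "orientation": TCP orientation; "force": force on the tool from outside, world axes, zero at the start; "wrist_torque": the same for the moment, N m; "opening": finger opening in m.
Only numpy, scipy, OpenCV 4.12 (cv2) and the standard library are available. Lean on these libraries where they do the work, as an engineer would, in place of code of your own. Each camera call takes 0.05 s, during which the arm holds its last target. There are 200 camera calls.

## Working session

There is one attempt and no reset: what is moved stays moved. The work goes in short steps, Python scripts to look and compute and a shell command to move; the robot and the scene stay as the last step left them, time stands still between calls to the robot, and variables do not carry over. Pictures are saved under pics/ and viewed, about 8 in all and at most 12, crops included, and the job is handed in when it is done.

```bash
mkdir -p pics
cat > h.py <<'E'
import numpy as np, cv2
from plant import robot
def cam(n):
    im,d=robot.read_camera(n); return im,d,robot.camera_info(n)
def f(i): return 200/np.tan(np.radians(i["vertical_fov"])/2)
def pt(i,d,u,v):
    z=d[int(v),int(u)] if not np.isscalar(d) else d
    F=f(i); p=np.array([(u-i["cx"])/F*z,-(v-i["cy"])/F*z,-z,1]); return (i["cam_to_world"]@p)[:3]
def plane(i,u,v,h):
    T=i["cam_to_world"];a=T[:3,3];b=pt(i,1.0,u,v);return a+(b-a)*(h-a[2])/(b[2]-a[2])
E
python3 - <<'E'
from h import *
for n in("top","side"):
    im,d,i=cam(n); cv2.imwrite(f"pics/{n}0.png",im[:,:,::-1]); np.savez(f"{n}0.npz",im=im,d=d)
    print(n,{k:(np.round(v,3).tolist() if k!="x" else 0) for k,v in i.items()})
s=robot.read_state();print({k:np.round(v,3).tolist() for k,v in s.items()})
E
```

```text
top {'vertical_fov': 55.771, 'cx': 314.657, 'cy': 198.069, 'cam_to_world': [[0.021, 0.998, -0.061, 0.457], [-1.0, 0.022, 0.017, 0.009], [0.018, 0.061, 0.998, 1.322], [0.0, 0.0, 0.0, 1.0]]}
side {'vertical_fov': 45.437, 'cx': 312.201, 'cy': 203.101, 'cam_to_world': [[0.725, 0.377, -0.576, -0.212], [-0.688, 0.372, -0.622, -0.81], [-0.02, 0.848, 0.53, 0.8], [0.0, 0.0, 0.0, 1.0]]}
{'t': 0.1, 'q': [1.143, 0.131, 1.489, -0.0, 1.523, -0.085], 'dq': [0.001, -0.001, -0.002, -0.003, 0.0, -0.001], 'joint_torque': [0.001, -56.134, -49.31, 0.077, 0.029, -0.0], 'tool_pos': [0.201, 0.565, 0.218], 'orientation': [-0.536, -3.095, 0.002], 'force': [0.269, -0.289, -0.331], 'wrist_torque': [-0.006, -0.005, -0.024], 'opening': 0.093}
```

View pics/top0.png

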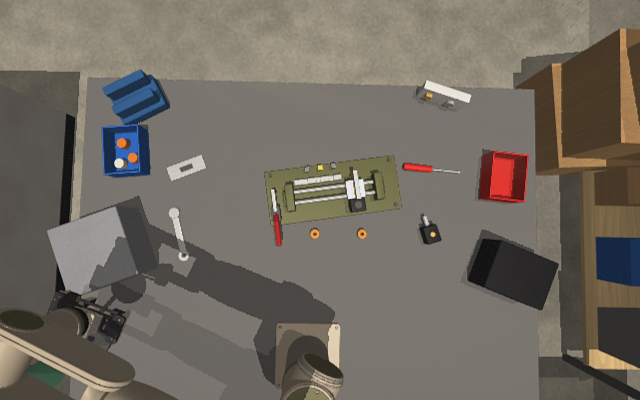

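View pics/side0.png

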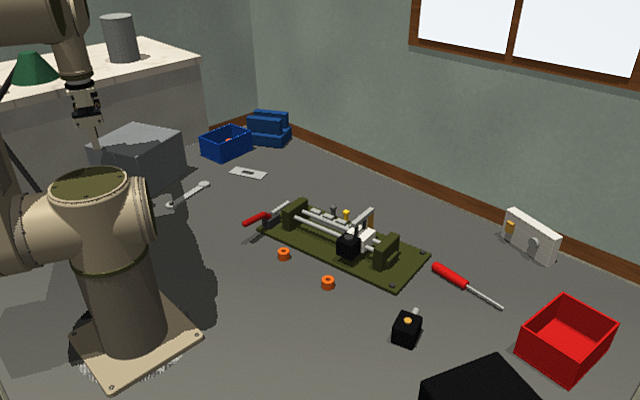

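Run:
```python
from h import *
a=np.load("top0.npz")["im"][140:250,255:415];b=np.load("side0.npz")["im"][190:300,240:440]
cv2.imwrite("pics/c.png",cv2.resize(a,None,fx=5,fy=5,interpolation=2)[:,:,::-1])
cv2.imwrite("pics/d.png",cv2.resize(b,None,fx=4,fy=4,interpolation=2)[:,:,::-1])
# olive base
D=np.load("top0.npz");im,d=D["im"],D["d"];i=robot.camera_info("top")
hsv=cv2.cvtColor(im,cv2.COLOR_RGB2HSV)
m=cv2.inRange(hsv,(22,90,30),(40,255,200));m[:140]=0;m[250:]=0;m[:,:255]=0;m[:,415:]=0
c=max(cv2.findContours(cv2.morphologyEx(m,cv2.MORPH_CLOSE,np.ones((9,9))),0,1)[0],key=cv2.contourArea)
P=np.array([plane(i,u,v,.012)[:2] for u,v in c[:,0]],np.float32)*1000
r=cv2.minAreaRect(P);print(r)
for n in("top","side"):
    D=np.load(n+"0.npz");ii=robot.camera_info(n);h=cv2.cvtColor(D["im"],cv2.COLOR_RGB2HSV)
    m=cv2.inRange(h,(24,170,120),(33,255,255));k,l,s,ce=cv2.connectedComponentsWithStats(m)
    for j in range(1,k):
        if s[j,4]>5: u,v=ce[j];print(n,"yel",ce[j],s[j,4],pt(ii,D["d"],u,v),plane(ii,u,v,.052))
```

```text
((582.5844116210938, -160.59515380859375), (183.8585662841797, 282.65826416015625), 8.203680992126465)
side yel [345.38461538 211.07692308] 13 [ 0.63906641 -0.03009742  0.05203837] [ 0.63911005 -0.03005743  0.052     ]
```

View pics/c.png

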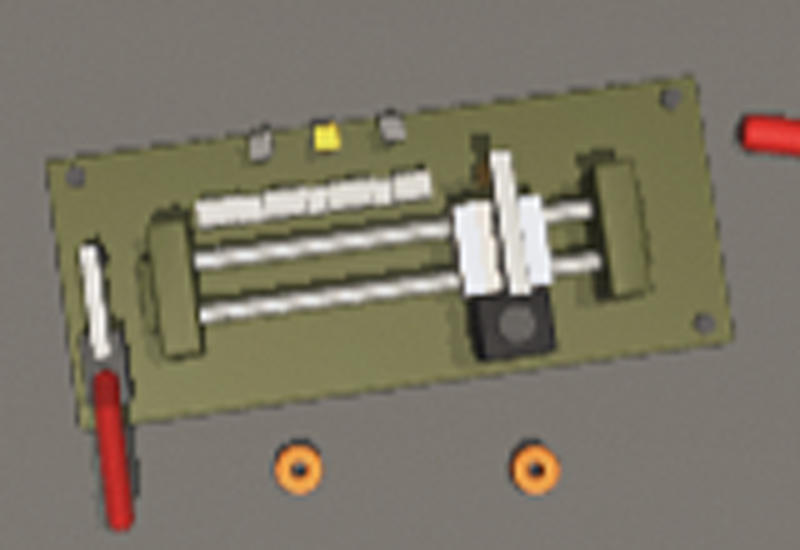

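View pics/d.png

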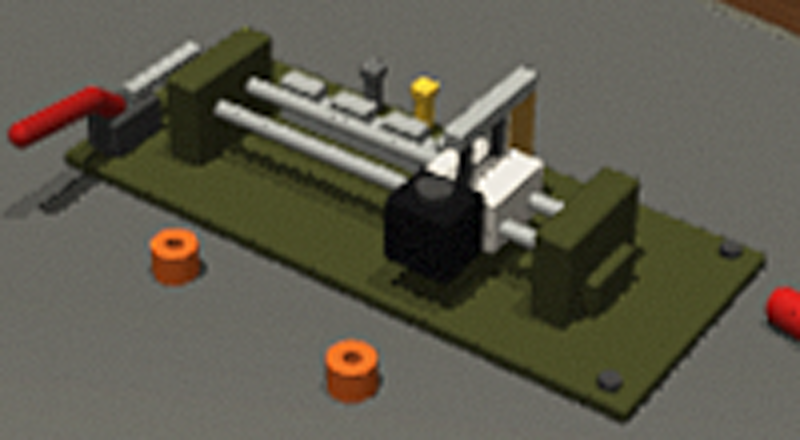

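Run:
```python
from h import *
i=robot.camera_info("top");s=robot.camera_info("side")
t=lambda x,y:((x+.5)/5-.5+255,(y+.5)/5-.5+140)
q=lambda x,y:((x+.5)/4-.5+240,(y+.5)/4-.5+190)
C=np.array([plane(i,*t(*p),.012)[:2] for p in((47,160),(695,77),(735,342),(80,428))])
o=C.mean(0);ya=(C[0]+C[3]-C[1]-C[2]);print("L",np.linalg.norm(ya)/2);ya/=np.linalg.norm(ya)
ya2=np.array([-(C[0]+C[1]-C[2]-C[3])[1],(C[0]+C[1]-C[2]-C[3])[0]]);ya2/=np.linalg.norm(ya2)
print("o",o,"yaw",np.degrees(np.arctan2(-ya[0],ya[1])),np.degrees(np.arctan2(-ya2[0],ya2[1])))
yaw=np.arctan2(-ya[0],ya[1]);R=np.array([[np.cos(yaw),-np.sin(yaw)],[np.sin(yaw),np.cos(yaw)]])
F=lambda p:np.round((R.T@(p[:2]-o))*1000,1)
def tri(a,b):
    # least squares of two rays
    A=np.zeros((3,3));B=np.zeros(3)
    for I,(u,v) in((i,a),(s,b)):
        c=I["cam_to_world"][:3,3];r=pt(I,1.,u,v)-c;r/=np.linalg.norm(r);M=np.eye(3)-np.outer(r,r);A+=M;B+=M@c
    return np.linalg.solve(A,B)
for n,a,b in(("bar far",(500,150),(530,72)),("bar near",(518,293),(460,134)),("flag",(327,137),(425,88))):
    p=tri(t(*a),q(*b));print(n,p.round(4),F(p),"plane",F(plane(i,*t(*a),.122 if 'bar' in n else .052)))
for x,y in((263,205),(323,197),(390,188),(197,212),(430,183)): print("notch",F(plane(i,*t(x,y),.045)))
D=np.load("top0.npz")
# notch profile: brightness along rack line
k=np.array([plane(i,*t(263,205),.045)])
T=np.linalg.inv(i["cam_to_world"]);g=D["im"].mean(2).astype(np.float32);fx=f(i)
def pix(w):
    c=T@np.append(w,1);return i["cx"]+fx*c[0]/-c[2],i["cy"]+fx*c[1]/c[2]
ys=np.arange(-40,110,2.5)
row=np.zeros(len(ys))
for x in(47,50,53):
    uv=np.array([pix(np.append(o+R@np.array([x,y])/1e3,.045)) for y in ys],np.float32)
    row+=cv2.remap(g,uv[:,:1],uv[:,1:],1)[:,0]/3
print([(float(y),int(r)) for y,r in zip(ys,row)])
```

```text
L 0.45802900344505104
o [ 0.56750725 -0.07509552] yaw 8.679861577500423 8.818282675755896
bar far [ 0.6254 -0.1376  0.1182] [ 47.8 -70.5] plane [ 47.2 -69.8]
bar near [ 0.5358 -0.1525  0.1189] [-43.  -71.7] plane [-45.2 -68.6]
flag [ 0.6417 -0.0286  0.0482] [80.3 34.7] plane [79.3 35.5]
notch [39.8 84.4]
notch [40.  43.2]
notch [40.2 -2.8]
notch [ 40.8 129.3]
notch [ 40.1 -30.2]
[(-40.0, 103), (-37.5, 103), (-35.0, 104), (-32.5, 109), (-30.0, 129), (-27.5, 122), (-25.0, 119), (-22.5, 125), (-20.0, 126), (-17.5, 126), (-15.0, 126), (-12.5, 120), (-10.0, 122), (-7.5, 113), (-5.0, 96), (-2.5, 117), (0.0, 120), (2.5, 121), (5.0, 125), (7.5, 133), (10.0, 126), (12.5, 116), (15.0, 121), (17.5, 125), (20.0, 123), (22.5, 117), (25.0, 116), (27.5, 126), (30.0, 129), (32.5, 122), (35.0, 124), (37.5, 115), (40.0, 105), (42.5, 115), (45.0, 119), (47.5, 122), (50.0, 124), (52.5, 127), (55.0, 130), (57.5, 130), (60.0, 122), (62.5, 115), (65.0, 115), (67.5, 119), (70.0, 123), (72.5, 117), (75.0, 114), (77.5, 117), (80.0, 128), (82.5, 114), (85.0, 106), (87.5, 115), (90.0, 116), (92.5, 114), (95.0, 112), (97.5, 116), (100.0, 117), (102.5, 123), (105.0, 127), (107.5, 129)]
```

```bash
cat >> h.py <<'E'
from scipy.spatial.transform import Rotation as Ro
O=np.array([.56750725,-.07509552]);YAW=np.radians(8.7)
X=np.array([np.cos(YAW),np.sin(YAW),0]);Y=np.array([-np.sin(YAW),np.cos(YAW),0])
def fr(p): # measured frame coords, mm, x corrected by 9.5
    w=np.append(np.asarray(p)[:2]-O,0)*1000;return np.round([w@X+9.5,w@Y,p[2]*1000],2)
def st():
    s=robot.read_state();r=Ro.from_rotvec(s["orientation"]);print("t",round(s["t"],2),"frame",fr(s["tool_pos"]),"F_frame",np.round([s["force"]@X,s["force"]@Y,s["force"][2]],2),"open",round(s["opening"]*1000,1),"q6",np.round(s["q"],2)[5]);M=r.as_matrix();print("tool x,y,z in frame",[np.round([M[:,k]@X,M[:,k]@Y,M[2,k]],3).tolist() for k in range(3)]);return s,r
E
python3 - <<'E'
from h import *
D=np.load("top0.npz");i=robot.camera_info("top")
for u,v in((75,240),(100,250),(130,225),(145,270),(120,290)):print(u,v,pt(i,D["d"],u,v).round(3))
s,r=st()
M=r.as_matrix();p=s["tool_pos"].copy();tot=-np.arctan2(np.cross(M[:,1],Y)[2],M[:,1]@Y);print("twist z",tot)
W=[(0.25,.33,.27),(.569,-.146,.20)]
for w in W:
    d=np.array(w)-p;n=int(np.ceil(np.linalg.norm(d)/.048))
    for k in range(n):
        print((r.inv().apply(d/n)*1000).round(0),np.round(p,3))
        p+=d/n
        if abs(tot)>.01: a=np.clip(tot,-.1,.1);r=r*Ro.from_rotvec([0,0,a]);tot-=a;print("  tw",a)
E
```

```text
75 240 [0.385 0.71  0.162]
100 250 [0.357 0.635 0.16 ]
130 225 [0.433 0.576 0.102]
145 270 [0.292 0.521 0.104]
120 290 [ 0.208  0.648 -0.002]
t 0.1 frame [-255.6   687.75  217.71] F_frame [ 0.22 -0.33 -0.33] open 93.3 q6 -0.09
tool x,y,z in frame [[-0.88, 0.475, 0.0], [0.475, 0.88, -0.002], [-0.001, -0.001, -1.0]]
twist z -0.4945621841473058
[-21. -34.  -9.] [0.201 0.565 0.218]
  tw -0.1
[-17. -36.  -9.] [0.21  0.526 0.226]
  tw -0.1
[-14. -38.  -9.] [0.218 0.486 0.235]
  tw -0.1
[-10. -39.  -9.] [0.226 0.447 0.244]
  tw -0.1
[ -6. -40.  -9.] [0.234 0.408 0.253]
  tw -0.09456218414730583
[ -2. -40.  -9.] [0.242 0.369 0.261]
[-19. -40.   5.] [0.25 0.33 0.27]
[-19. -40.   5.] [0.275 0.293 0.265]
[-19. -40.   5.] [0.299 0.257 0.259]
[-19. -40.   5.] [0.324 0.22  0.254]
[-19. -40.   5.] [0.348 0.184 0.248]
[-19. -40.   5.] [0.373 0.147 0.243]
[-19. -40.   5.] [0.397 0.11  0.238]
[-19. -40.   5.] [0.422 0.074 0.232]
[-19. -40.   5.] [0.446 0.037 0.227]
[-19. -40.   5.] [0.471 0.    0.222]
[-19. -40.   5.] [ 0.495 -0.036  0.216]
[-19. -40.   5.] [ 0.52  -0.073  0.211]
[-19. -40.   5.] [ 0.544 -0.109  0.205]
```

```bash
python3 -m pendant '[{"translation":[-21,-34,-9],"twist":[0,0,-0.1],"grip":1},{"translation":[-17,-36,-9],"twist":[0,0,-0.1],"grip":1},{"translation":[-14,-38,-9],"twist":[0,0,-0.1],"grip":1},{"translation":[-10,-39,-9],"twist":[0,0,-0.1],"grip":1},{"translation":[-6,-40,-9],"twist":[0,0,-0.095],"grip":1},{"translation":[-2,-40,-9],"twist":[0,0,0],"grip":1},{"translation":[-19,-40,5],"twist":[0,0,0],"grip":1},{"translation":[-19,-40,5],"twist":[0,0,0],"grip":1},{"translation":[-19,-40,5],"twist":[0,0,0],"grip":1},{"translation":[-19,-40,5],"twist":[0,0,0],"grip":1}]' 15; python3 -c "
from h import *
st()"
```

```text
t: 1.1
tool_pos: [0.3552, 0.173, 0.2489]
orientation: [0.288, -3.124, 0.014]
force: [1.0, 1.0, 0.4]
opening: 0.0932
t 1.1 frame [-162.8   277.38  248.89] F_frame [1.12 0.87 0.37] open 93.2 q6 -1.42
tool x,y,z in frame [[-0.999, -0.032, 0.005], [-0.032, 0.999, -0.009], [-0.005, -0.009, -1.0]]
```

```bash
python3 -m pendant '[{"translation":[-20,-44,6],"twist":[0,0,0.01],"grip":1},{"translation":[-20,-44,6],"twist":[0,0,0.01],"grip":1},{"translation":[-20,-44,6],"twist":[0,0,0.01],"grip":1},{"translation":[-20,-44,6],"twist":[0,0,0],"grip":1},{"translation":[-20,-44,6],"twist":[0,0,0],"grip":1},{"translation":[-20,-44,6],"twist":[0,0,0],"grip":1},{"translation":[-20,-44,6],"twist":[0,0,0],"grip":1},{"translation":[-20,-40,6],"twist":[0,0,0],"grip":1},{"translation":[0,0,0],"twist":[0,0,0],"grip":1},{"translation":[0,0,0],"twist":[0,0,0],"grip":1}]'; python3 -c "
from h import *
st()
for n in('top','side'):
    im,d,i=cam(n);np.savez(n+'1.npz',im=im,d=d)
    a=im[120:260,240:430] if n=='top' else im[120:300,240:440]
    cv2.imwrite('pics/e_'+n+'.png',cv2.resize(a,None,fx=3,fy=3,interpolation=2)[:,:,::-1])
"
```

```text
t: 2.1
tool_pos: [0.5707, -0.1623, 0.1946]
orientation: [0.227, -3.123, 0.008]
force: [-1.0, -0.8, 0.9]
opening: 0.0934
t 2.1 frame [ -0.52 -86.68 194.63] F_frame [-1.15 -0.68  0.85] open 93.4 q6 -2.07
tool x,y,z in frame [[-1.0, 0.007, 0.011], [0.007, 1.0, -0.005], [-0.011, -0.005, -1.0]]
```

View pics/e_side.png

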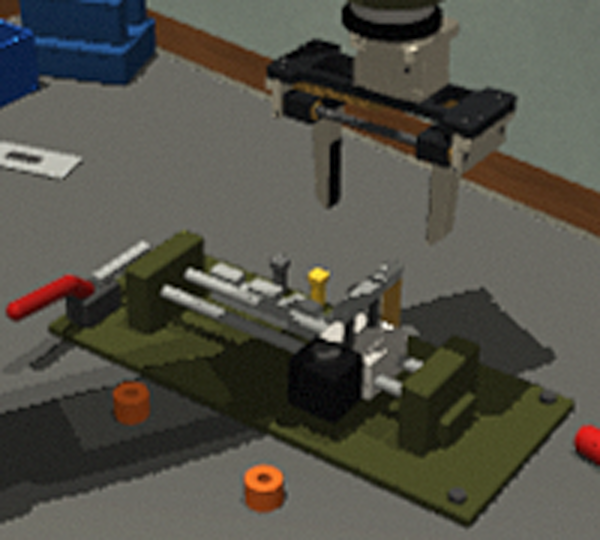

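```bash
python3 -m pendant '[{"translation":[0,8,15],"twist":[0,0,0],"grip":1},{"translation":[0,6,20],"twist":[0,0,0],"grip":1},{"translation":[0,2,20],"twist":[0,0,0],"grip":1},{"translation":[0,1,15],"twist":[0,0,0],"grip":1},{"translation":[0,0,10],"twist":[0,0,0],"grip":1},{"translation":[0,0,5],"twist":[0,0,0],"grip":1},{"translation":[0,0,0],"twist":[0,0,0],"grip":1},{"translation":[0,0,0],"twist":[0,0,0],"grip":1},{"translation":[0,0,0],"twist":[0,0,0],"grip":1},{"translation":[0,0,0],"twist":[0,0,0],"grip":1}]'; python3 -c "
from h import *
st()"
```

```text
t: 3.2
tool_pos: [0.5674, -0.1367, 0.11]
orientation: [0.242, -3.131, 0.013]
force: [-0.1, -0.6, 0.1]
opening: 0.0931
t 3.2 frame [ 6.0000e-02 -6.0840e+01  1.0996e+02] F_frame [-0.15 -0.62  0.09] open 93.1 q6 -2.04
tool x,y,z in frame [[-1.0, -0.002, 0.002], [-0.002, 1.0, -0.008], [-0.002, -0.008, -1.0]]
```

```bash
python3 -m pendant '[{"translation":[0,-4,4],"twist":[0,0,0],"grip":1},{"translation":[0,-2,4],"twist":[0,0,0],"grip":1},{"translation":[0,0,2],"twist":[0,0,0],"grip":1},{"translation":[0,0,0],"twist":[0,0,0],"grip":1},{"translation":[0,0,0],"twist":[0,0,0],"grip":1},{"translation":[0,0,0],"twist":[0,0,0],"grip":0.6},{"translation":[0,0,0],"twist":[0,0,0],"grip":0.2},{"translation":[0,0,0],"twist":[0,0,0],"grip":-0.2},{"translation":[0,0,0],"twist":[0,0,0],"grip":-0.2},{"translation":[0,0,0],"twist":[0,0,0],"grip":-0.2}]' 15; python3 -c "
from h import *
st()"
```

```text
t: 4.2
tool_pos: [0.5692, -0.144, 0.1003]
orientation: [-0.241, 3.132, -0.014]
force: [-0.3, -0.5, 0.1]
opening: 0.0575
t 4.2 frame [  0.74 -68.32 100.33] F_frame [-0.36 -0.43  0.14] open 57.5 q6 -2.05
tool x,y,z in frame [[-1.0, -0.002, 0.0], [-0.002, 1.0, -0.009], [-0.0, -0.009, -1.0]]
```

```bash
python3 -m pendant '[{"translation":[0,-0.5,2],"twist":[0,0,0],"grip":-0.4},{"translation":[0,0,0.5],"twist":[0,0,0],"grip":-1},{"translation":[0,0,0],"twist":[0,0,0],"grip":-1},{"translation":[0,0,0],"twist":[0,0,0],"grip":-1},{"translation":[0,0,0],"twist":[0,0,0],"grip":-1},{"translation":[0,0,0],"twist":[0,0,0],"grip":-1},{"translation":[0,0,0],"twist":[0,0,0],"grip":-1},{"translation":[0,0,0],"twist":[0,0,0],"grip":-1},{"translation":[0,0,0],"twist":[0,0,0],"grip":-1},{"translation":[0,0,0],"twist":[0,0,0],"grip":-1}]' 20; python3 -c "
from h import *
st()"
```

```text
t: 5.2
tool_pos: [0.5693, -0.1448, 0.0976]
orientation: [-0.241, 3.132, -0.014]
force: [0.0, -0.7, -0.1]
opening: 0.014
t 5.2 frame [  0.76 -69.14  97.62] F_frame [-0.08 -0.73 -0.09] open 14.0 q6 -2.05
tool x,y,z in frame [[-1.0, -0.002, -0.0], [-0.002, 1.0, -0.009], [0.0, -0.009, -1.0]]
```

```bash
python3 -m pendant '[{"translation":[0,0,0],"twist":[0,0,0],"grip":-1},{"translation":[0,0,-3],"twist":[0,0,0],"grip":-1},{"translation":[0,0,-3],"twist":[0,0,0],"grip":-1},{"translation":[0,0,-3],"twist":[0,0,0],"grip":-1},{"translation":[0,0,-2],"twist":[0,0,0],"grip":-1},{"translation":[0,0,0],"twist":[0,0,0],"grip":-1},{"translation":[0,0,0],"twist":[0,0,0],"grip":-1},{"translation":[0,0,0],"twist":[0,0,0],"grip":-1},{"translation":[0,0,0],"twist":[0,0,0],"grip":-1},{"translation":[0,0,0],"twist":[0,0,0],"grip":-1}]' 40; python3 -c "
from h import *
st()"
```

```text
t: 6.2
tool_pos: [0.5692, -0.1447, 0.1073]
orientation: [-0.241, 3.132, -0.014]
force: [4.6, -1.9, -6.8]
opening: 0.0135
t 6.2 frame [  0.66 -69.08 107.31] F_frame [ 4.29 -2.61 -6.77] open 13.5 q6 -2.05
tool x,y,z in frame [[-1.0, -0.001, 0.0], [-0.001, 1.0, -0.009], [-0.0, -0.009, -1.0]]
```

```bash
python3 -m pendant '[{"translation":[0,0,-2],"twist":[0,0,0],"grip":-1},{"translation":[0,0,-2],"twist":[0,0,0],"grip":-1},{"translation":[0,0,-1],"twist":[0,0,0],"grip":-1},{"translation":[0,0,0],"twist":[0,0,0],"grip":-1},{"translation":[0,0,0],"twist":[0,0,0],"grip":-1},{"translation":[0,0,0],"twist":[0,0,0],"grip":-1},{"translation":[0,2,0],"twist":[0,0,0],"grip":-1},{"translation":[0,4,0],"twist":[0,0,0],"grip":-1},{"translation":[0,2,0],"twist":[0,0,0],"grip":-1},{"translation":[0,0,0],"twist":[0,0,0],"grip":-1}]'; python3 -c "
from h import *
st()"
```

```text
t: 7.2
tool_pos: [0.5679, -0.1362, 0.112]
orientation: [-0.24, 3.132, -0.014]
force: [4.3, -2.6, -7.5]
opening: 0.0138
t 7.2 frame [  0.61 -60.43 112.02] F_frame [ 3.89 -3.22 -7.48] open 13.8 q6 -2.04
tool x,y,z in frame [[-1.0, -0.001, 0.0], [-0.001, 1.0, -0.009], [-0.0, -0.009, -1.0]]
```

```bash
python3 -m pendant '[{"translation":[0,5,0],"twist":[0,0,0],"grip":-1},{"translation":[0,9,-0.1],"twist":[0,0,0],"grip":-1},{"translation":[0,9,-0.1],"twist":[0,0,0],"grip":-1},{"translation":[0,9,-0.1],"twist":[0,0,0],"grip":-1},{"translation":[0,9,-0.1],"twist":[0,0,0],"grip":-1},{"translation":[0,9,-0.1],"twist":[0,0,0],"grip":-1},{"translation":[0,9,-0.1],"twist":[0,0,0],"grip":-1},{"translation":[0,9,-0.1],"twist":[0,0,0],"grip":-1},{"translation":[0,3,0],"twist":[0,0,0],"grip":-1},{"translation":[0,0,0],"twist":[0,0,0],"grip":-1}]'; python3 -c "
from h import *
st()"
```

```text
t: 8.2
tool_pos: [0.5561, -0.061, 0.1122]
orientation: [-0.242, 3.132, -0.016]
force: [4.6, -2.2, -7.0]
opening: 0.0138
t 8.2 frame [  0.35  15.71 112.24] F_frame [ 4.19 -2.82 -6.96] open 13.8 q6 -1.92
tool x,y,z in frame [[-1.0, -0.002, 0.0], [-0.002, 1.0, -0.01], [-0.0, -0.01, -1.0]]
```

```bash
python3 -m pendant '[{"translation":[0,4,0],"twist":[0,0,0],"grip":-1},{"translation":[0,6,-0.1],"twist":[0,0,0],"grip":-1},{"translation":[0,5,-0.1],"twist":[0,0,0],"grip":-1},{"translation":[0,3,0],"twist":[0,0,0],"grip":-1},{"translation":[0,1,0],"twist":[0,0,0],"grip":-1},{"translation":[0,0,0],"twist":[0,0,0],"grip":-1},{"translation":[0,0,0],"twist":[0,0,0],"grip":-1},{"translation":[0,0,0],"twist":[0,0,0],"grip":-1},{"translation":[0,0,0],"twist":[0,0,0],"grip":-1},{"translation":[0,0,0],"twist":[0,0,0],"grip":-1}]'; python3 -c "
from h import *
st()
for n in('top','side'):
    im,d,i=cam(n);np.savez(n+'2.npz',im=im,d=d)
a=im[180:260,270:380];cv2.imwrite('pics/g.png',cv2.resize(a,None,fx=7,fy=7,interpolation=2)[:,:,::-1])
"
```

```text
t: 9.2
tool_pos: [0.553, -0.0416, 0.1122]
orientation: [-0.24, 3.132, -0.016]
force: [3.5, -0.7, -7.8]
opening: 0.0136
t 9.2 frame [  0.27  35.3  112.19] F_frame [ 3.33 -1.17 -7.8 ] open 13.6 q6 -1.88
tool x,y,z in frame [[-1.0, -0.001, 0.0], [-0.001, 1.0, -0.01], [-0.0, -0.01, -1.0]]
```

View pics/g.png

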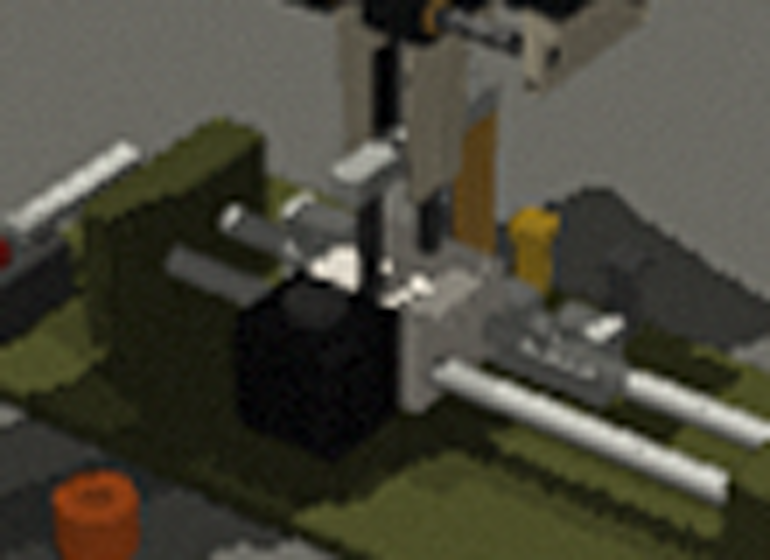

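```bash
python3 -c "
from h import *
s=robot.camera_info('side');i=robot.camera_info('top')
q=lambda x,y:((x+.5)/4-.5+240,(y+.5)/4-.5+190)
for x,y in((331,92),(383,114),(430,128)):print(fr(plane(s,*q(x,y),.045)))
im=np.load('side0.npz')['im'];T=np.linalg.inv(s['cam_to_world']);F=f(s);g=im.mean(2).astype(np.float32)
ys=np.arange(-14,110,2.0);rows=[]
for x in(46,50,54):
    uv=[]
    for y in ys:
        w=np.append(O,0)+(X*(x-9.5)+Y*y)/1000;w[2]=.045;c=T@np.append(w,1);uv.append((s['cx']-F*c[0]/c[2],s['cy']+F*c[1]/c[2]))
    uv=np.array(uv,np.float32);rows.append(cv2.remap(g,uv[:,:1],uv[:,1:],1)[:,0])
print([(float(y),int(r)) for y,r in zip(ys,np.mean(rows,0))])
"
```

```text
[50.31 88.75 45.  ]
[49.12 41.87 45.  ]
[54.11  5.06 45.  ]
[(-14.0, 87), (-12.0, 108), (-10.0, 133), (-8.0, 129), (-6.0, 111), (-4.0, 89), (-2.0, 70), (0.0, 57), (2.0, 45), (4.0, 53), (6.0, 81), (8.0, 126), (10.0, 166), (12.0, 183), (14.0, 184), (16.0, 183), (18.0, 186), (20.0, 187), (22.0, 183), (24.0, 180), (26.0, 180), (28.0, 183), (30.0, 185), (32.0, 185), (34.0, 182), (36.0, 169), (38.0, 139), (40.0, 101), (42.0, 65), (44.0, 43), (46.0, 36), (48.0, 44), (50.0, 65), (52.0, 110), (54.0, 159), (56.0, 179), (58.0, 184), (60.0, 182), (62.0, 184), (64.0, 185), (66.0, 182), (68.0, 181), (70.0, 184), (72.0, 189), (74.0, 186), (76.0, 183), (78.0, 183), (80.0, 175), (82.0, 155), (84.0, 121), (86.0, 89), (88.0, 73), (90.0, 63), (92.0, 56), (94.0, 59), (96.0, 83), (98.0, 125), (100.0, 163), (102.0, 178), (104.0, 184), (106.0, 186), (108.0, 187)]
```

```bash
python3 -m pendant '[{"translation":[0,2,0],"twist":[0,0,0],"grip":-1},{"translation":[0,1,0],"twist":[0,0,0],"grip":-1},{"translation":[0,0,0],"twist":[0,0,0],"grip":-1},{"translation":[0,0,0],"twist":[0,0,0],"grip":-1},{"translation":[0,0,0],"twist":[0,0,0],"grip":-1},{"translation":[0,0,0],"twist":[0,0,0],"grip":-1},{"translation":[0,0,0],"twist":[0,0,0],"grip":-1},{"translation":[0,0,0],"twist":[0,0,0],"grip":-1},{"translation":[0,0,0],"twist":[0,0,0],"grip":-1},{"translation":[0,0,0],"twist":[0,0,0],"grip":-1}]'; python3 -c "
from h import *
st()"
```

```text
t: 10.3
tool_pos: [0.5526, -0.0388, 0.1122]
orientation: [-0.24, 3.132, -0.017]
force: [4.4, -2.2, -7.5]
opening: 0.0136
t 10.3 frame [  0.28  38.18 112.24] F_frame [ 4.   -2.81 -7.47] open 13.6 q6 -1.88
tool x,y,z in frame [[-1.0, -0.001, 0.0], [-0.001, 1.0, -0.011], [-0.0, -0.011, -1.0]]
```

```bash
python3 -m pendant '[{"translation":[0,2,0],"twist":[0,0,0],"grip":-1},{"translation":[0,1.5,0],"twist":[0,0,0],"grip":-1},{"translation":[0,0,0],"twist":[0,0,0],"grip":-1},{"translation":[0,0,0],"twist":[0,0,0],"grip":-1},{"translation":[0,0,1],"twist":[0,0,0],"grip":-1},{"translation":[0,0,1],"twist":[0,0,0],"grip":-1},{"translation":[0,0,0.8],"twist":[0,0,0],"grip":-1},{"translation":[0,0,0],"twist":[0,0,0],"grip":-1},{"translation":[0,0,0],"twist":[0,0,0],"grip":-1},{"translation":[0,0,0],"twist":[0,0,0],"grip":-1}]'; python3 -c "
from h import *
st()"
```

```text
t: 11.3
tool_pos: [0.552, -0.0351, 0.1092]
orientation: [-0.24, 3.132, -0.017]
force: [4.0, -0.5, -6.3]
opening: 0.0139
t 11.3 frame [  0.23  41.92 109.18] F_frame [ 3.84 -1.13 -6.3 ] open 13.9 q6 -1.87
tool x,y,z in frame [[-1.0, -0.001, 0.0], [-0.001, 1.0, -0.011], [-0.0, -0.011, -1.0]]
```

```bash
python3 -m pendant '[{"translation":[0,0,0.7],"twist":[0,0,0],"grip":-1},{"translation":[0,0,0.6],"twist":[0,0,0],"grip":-1},{"translation":[0,0,0.5],"twist":[0,0,0],"grip":-1},{"translation":[0,0,0],"twist":[0,0,0],"grip":-1},{"translation":[0,0,0],"twist":[0,0,0],"grip":-1},{"translation":[0,0,0],"twist":[0,0,0],"grip":-1},{"translation":[0,0,0],"twist":[0,0,0],"grip":-1},{"translation":[0,0,0],"twist":[0,0,0],"grip":-1},{"translation":[0,0,0],"twist":[0,0,0],"grip":-1},{"translation":[0,0,0],"twist":[0,0,0],"grip":-1}]'; python3 -c "
from h import *
st()"
```

```text
t: 12.3
tool_pos: [0.552, -0.035, 0.1076]
orientation: [-0.24, 3.132, -0.017]
force: [3.3, -1.4, -6.3]
opening: 0.0133
t 12.3 frame [  0.26  41.93 107.59] F_frame [ 3.04 -1.83 -6.27] open 13.3 q6 -1.87
tool x,y,z in frame [[-1.0, -0.001, 0.0], [-0.001, 1.0, -0.011], [-0.0, -0.011, -1.0]]
```

```bash
python3 -m pendant '[{"translation":[0,0,0.5],"twist":[0,0,0],"grip":-1},{"translation":[0,0,0.4],"twist":[0,0,0],"grip":-1},{"translation":[0,0,0],"twist":[0,0,0],"grip":-1},{"translation":[0,0,0],"twist":[0,0,0],"grip":-1},{"translation":[0,0,0],"twist":[0,0,0],"grip":-1},{"translation":[0,0,0],"twist":[0,0,0],"grip":-1},{"translation":[0,0,0],"twist":[0,0,0],"grip":-1},{"translation":[0,0,0],"twist":[0,0,0],"grip":-1},{"translation":[0,0,0],"twist":[0,0,0],"grip":-1},{"translation":[0,0,0],"twist":[0,0,0],"grip":-1}]'; python3 -c "
from h import *
st()"
```

```text
t: 13.3
tool_pos: [0.5521, -0.035, 0.1075]
orientation: [-0.24, 3.132, -0.017]
force: [1.8, -1.7, -2.6]
opening: 0.0137
t 13.3 frame [  0.28  41.92 107.51] F_frame [ 1.57 -1.98 -2.58] open 13.7 q6 -1.87
tool x,y,z in frame [[-1.0, -0.001, 0.0], [-0.001, 1.0, -0.011], [-0.0, -0.011, -1.0]]
```

```bash
python3 -m pendant '[{"translation":[0,0,0],"twist":[0,0,0],"grip":-0.63},{"translation":[0,0,0],"twist":[0,0,0],"grip":-0.63},{"translation":[0,0,0],"twist":[0,0,0],"grip":-0.63},{"translation":[0,1,0],"twist":[0,0,0],"grip":-0.63},{"translation":[0,1,0],"twist":[0,0,0],"grip":-0.63},{"translation":[0,1,0],"twist":[0,0,0],"grip":-0.63},{"translation":[0,1,0],"twist":[0,0,0],"grip":-0.63},{"translation":[0,0,0],"twist":[0,0,0],"grip":-0.63},{"translation":[0,0,0],"twist":[0,0,0],"grip":-0.63},{"translation":[0,0,0],"twist":[0,0,0],"grip":-0.63}]'; python3 -c "
from h import *
st()"
```

```text
t: 14.3
tool_pos: [0.5519, -0.033, 0.1086]
orientation: [-0.239, 3.131, -0.023]
force: [-0.1, -2.2, -0.8]
opening: 0.017
t 14.3 frame [  0.48  43.98 108.58] F_frame [-0.39 -2.16 -0.77] open 17.0 q6 -1.86
tool x,y,z in frame [[-1.0, -0.0, -0.001], [-0.0, 1.0, -0.015], [0.001, -0.015, -1.0]]
```

```bash
python3 -m pendant '[{"translation":[0,1.5,0],"twist":[0,0,0],"grip":-0.63},{"translation":[0,1.5,0],"twist":[0,0,0],"grip":-0.63},{"translation":[0,1.5,0],"twist":[0,0,0],"grip":-0.63},{"translation":[0,1.5,0],"twist":[0,0,0],"grip":-0.63},{"translation":[0,0,0],"twist":[0,0,0],"grip":-0.63},{"translation":[0,0,0],"twist":[0,0,0],"grip":-0.63},{"translation":[0,0,0],"twist":[0,0,0],"grip":-0.63},{"translation":[0,0,0],"twist":[0,0,0],"grip":-0.63},{"translation":[0,0,0],"twist":[0,0,0],"grip":-0.63},{"translation":[0,0,0],"twist":[0,0,0],"grip":-0.63}]'; python3 -c "
from h import *
st()"
```

```text
t: 15.3
tool_pos: [0.5512, -0.0288, 0.1085]
orientation: [-0.238, 3.13, -0.03]
force: [1.3, -3.6, -1.4]
opening: 0.0172
t 15.3 frame [  0.34  48.2  108.48] F_frame [ 0.78 -3.77 -1.39] open 17.2 q6 -1.85
tool x,y,z in frame [[-1.0, 0.0, -0.0], [0.0, 1.0, -0.019], [0.0, -0.019, -1.0]]
```

```bash
python3 -c "
from h import *
im,d,i=cam('side');np.savez('side3.npz',im=im,d=d)
a=im[180:260,270:380];cv2.imwrite('pics/k.png',cv2.resize(a,None,fx=7,fy=7,interpolation=2)[:,:,::-1])
"
```

```text
(no output)
```

View pics/k.png

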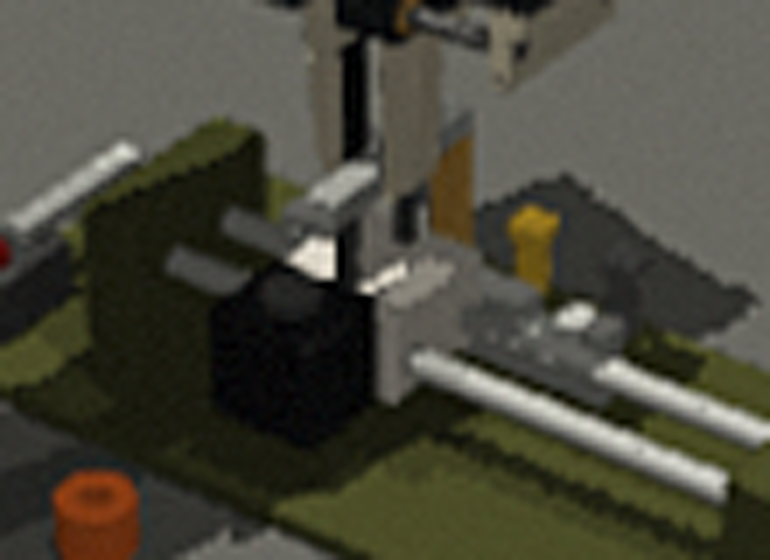

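```bash
python3 -c "
from h import *
i=robot.camera_info('side')
for n,c in (('2',(365,160)),('3',(335,188))):
    D=np.load('side%s.npz'%n)
    u0,v0=270+c[0]/7,180+c[1]/7
    print(n,[fr(pt(i,D['d'],round(u0)+a,round(v0)+b)).tolist() for a,b in((0,0),(1,0),(-1,0),(1,-1),(2,-1),(0,-1))])
"
```

```text
2 [[-25.41, 32.4, 136.77], [-22.85, 31.04, 135.97], [-26.68, 34.72, 136.56], [-20.37, 32.88, 137.14], [-16.75, 32.31, 135.52], [-19.66, 36.71, 135.39]]
3 [[-29.7, 42.54, 122.77], [-24.82, 42.96, 120.1], [-29.11, 46.34, 121.05], [-22.91, 44.38, 121.73], [-20.67, 42.76, 121.18], [-25.03, 46.1, 122.17]]
```

```bash
python3 -m pendant '[{"translation":[0,-0.5,2],"twist":[0,0,0],"grip":-0.63},{"translation":[0,0,2],"twist":[0,0,0],"grip":-0.63},{"translation":[0,0,1],"twist":[0,0,0],"grip":-0.63},{"translation":[0,0,0],"twist":[0,0,0],"grip":-0.63},{"translation":[0,0,0],"twist":[0,0,0],"grip":-0.63},{"translation":[0,0,0],"twist":[0,0,0],"grip":-0.63},{"translation":[0,0,0],"twist":[0,0,0],"grip":-0.63},{"translation":[0,0.8,0],"twist":[0,0,0],"grip":-0.63},{"translation":[0,1.5,0],"twist":[0,0,0],"grip":-0.63},{"translation":[0,1.5,0],"twist":[0,0,0],"grip":-0.63}]'; python3 -c "
from h import *
st()"
```

```text
t: 16.35
tool_pos: [0.5519, -0.0286, 0.1041]
orientation: [-0.237, 3.128, -0.038]
force: [1.2, -10.6, -1.4]
opening: 0.0174
t 16.35 frame [  1.11  48.31 104.15] F_frame [ -0.43 -10.68  -1.35] open 17.4 q6 -1.84
tool x,y,z in frame [[-1.0, 0.001, -0.003], [0.001, 1.0, -0.024], [0.003, -0.024, -1.0]]
```

```bash
python3 -m pendant '[{"translation":[0,-1.5,0],"twist":[0,0,0],"grip":-0.5},{"translation":[0,-0.5,0],"twist":[0,0,0],"grip":0},{"translation":[0,0,0],"twist":[0,0,0],"grip":0},{"translation":[0,0,0],"twist":[0,0,0],"grip":0},{"translation":[0,0,0],"twist":[0,0,0],"grip":0},{"translation":[0,0,-10],"twist":[0,0,0],"grip":0},{"translation":[0,0,-20],"twist":[0,0,0],"grip":0},{"translation":[0,0,-30],"twist":[0,0,0],"grip":0},{"translation":[0,0,-40],"twist":[0,0,0],"grip":0},{"translation":[0,0,-20],"twist":[0,0,0],"grip":0}]'; python3 -m pendant '[{"translation":[30,0,-10],"twist":[0,0,0],"grip":0},{"translation":[40,0,0],"twist":[0,0,0],"grip":0},{"translation":[40,0,0],"twist":[0,0,0],"grip":0},{"translation":[30,0,0],"twist":[0,0,0],"grip":0},{"translation":[0,0,0],"twist":[0,0,0],"grip":0},{"translation":[0,0,0],"twist":[0,0,0],"grip":0},{"translation":[0,0,0],"twist":[0,0,0],"grip":0},{"translation":[0,0,0],"twist":[0,0,0],"grip":0},{"translation":[0,0,0],"twist":[0,0,0],"grip":0},{"translation":[0,0,0],"twist":[0,0,0],"grip":0}]'; python3 -c "
from h import *
st()
im,d,i=cam('side')
a=im[150:300,230:430];cv2.imwrite('pics/z.png',cv2.resize(a,None,fx=4,fy=4,interpolation=2)[:,:,::-1])
np.savez('side4.npz',im=im,d=d)
"
```

```text
t: 17.35
tool_pos: [0.5478, -0.0253, 0.2252]
orientation: [0.238, -3.127, 0.029]
force: [1.9, -0.8, 0.8]
opening: 0.0465
t: 18.35
tool_pos: [0.411, -0.0462, 0.2469]
orientation: [-0.241, 3.122, -0.034]
force: [-1.4, 0.4, -0.3]
opening: 0.0463
t 18.35 frame [-140.82   52.27  246.9 ] F_frame [-1.28  0.6  -0.3 ] open 46.3 q6 -1.95
tool x,y,z in frame [[-1.0, -0.003, -0.008], [-0.002, 1.0, -0.022], [0.008, -0.022, -1.0]]
```

View pics/z.png

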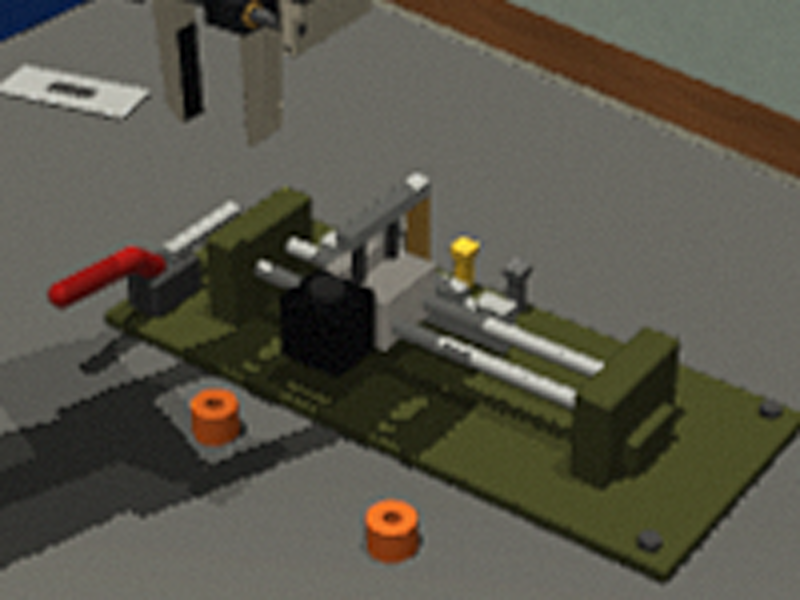

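```bash
python3 -c "
from h import *
i=robot.camera_info('side');D=np.load('side4.npz')
print([fr(pt(i,D['d'],u,v)).tolist() for u,v in((334,195),(330,198),(326,201),(320,206),(316,209))])
robot.close_job()"
```

```text
[[45.85, 44.67, 122.13], [27.23, 44.73, 121.66], [8.45, 44.43, 121.58], [-19.58, 43.59, 120.32], [-38.29, 42.66, 120.92]]
the job is handed in; nothing more can be done
```

I moved the carriage to the notch marked by the yellow flag, let the bar drop in, checked that it was locked, and handed the job in at about 18.4 s.

- **Lift and slide:** I pinched the bar, lifted it about 14.5 mm and slid the carriage with the bar held up to about frame y = +42. There I lowered it gently onto the tooth beside the notch, with contact forces of a few newtons.
- **Feeling for the notch:** With the bar loose between the fingers, I nudged the carriage on in small steps until the pawl dropped.
- **Lock check:** I pushed towards +y with 10.7 N and the carriage did not move on; the tool stayed at y = 48.2 to 48.3. I did not push the other way.
- **Last look:** The bar's top is at 121 to 122 mm, against 122 for fully down, at y of about 44.5. That is about 9 to 10 mm from the yellow flag at y = 35. The spacers in view stand where they were, and the gripper is clear.
- **Disagreement:** Before the slide, the top camera put the notch at about y = 41 and the side camera at about y = 46. The notch turned out to be at about y = 45, so I relied on feel in the end.

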